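# Back the tube carousel off one notch

## Task

The ratcheted tube carousel has been indexed one place too far: with the fingertips, tip its pawl up by the thumb lever until it stays up by itself, then push the wheel backward (clockwise seen from above) by one notch; its upright posts are there to push on. Then tip the pawl back down so that it drops fully into its notch and locks the wheel. Do not lift the carousel or shove it along the bench, and leave the things around it where they are.

Things in the scene. Friction and masses are not known exactly. Their poses are not given: they have to be found in the camera images.
- carousel: Indexing carousel, loose on the bench (4 kg; slides if pushed with over 18 N): grey base 152 mm across, above it an aluminium wheel 170 mm across, top 36 mm above the bench. Origin on the wheel's axis at bench level, z up; looking along its x axis the pawl is on the right (-y). Rim: 12 saw teeth (30 degrees a notch), 67 to 85 mm from the axis, tops at 45 mm. Inside them: posts, hub, flat pockets.
- wheel (a joint): Wheel angle, rad; counter-clockwise from above is positive (forward). Starts in its notch at 0.02 to 0.10; one notch back is 0.524 less. Tooth faces stop it going backward while the pawl is down. The nose drops fully into the next notch back with the wheel at about -0.53 to -0.38, best -0.46; elsewhere it stays up on a tooth. Needs about 2 N at a post; stays where left.
- pawl (a joint): Pawl angle about its level pin, rad: 0 = down, nose fully in the notch; grows as the nose lifts; 0.79 = thrown up against its stop. Weighted: below about 0.44 it falls down by itself, above that it falls on to the stop and stays up. Under 1 N at the lever moves it.
- pawl_pin (a point): Middle of the pawl's pin (pivot) between two grey cheeks, tops 62 mm above the bench; in the carousel's frame at x -60, y -75, z 53 mm, pin along y. The pawl's dark steel arm (12 mm wide, top 57 mm above the bench when down) runs 60 mm from here along the carousel's +x over the teeth to the nose.
- lever_knob (a point): Centre of the 18 mm ball on the thumb lever, a straight 8 mm rod rising from the pin, ball 52 mm from the pin. Pawl down: lever leans 10 degrees from upright toward the carousel's +x, ball 104 mm above the bench. Pushing it toward the carousel's -x lifts the nose; thrown up it leans 35 degrees toward -x, ball 96 mm above the bench. Pushing it toward +x lowers the nose.
- post_0 (a point): One of four equal upright steel posts fixed on the wheel, 12 mm thick, from 36 to 79 mm above the bench, 52 mm from the wheel's axis. This point is on the post's centre line, 60 mm above the bench; it turns with the wheel. With the wheel at 0 it lies toward the carousel's +x.
- post_1 (a point): The same for the post that lies toward the carousel's +y (away from the pawl) with the wheel at 0.
- post_2 (a point): The same for the post toward the carousel's -x with the wheel at 0.
- post_3 (a point): The same for the post toward the carousel's -y (nearest the pawl's nose) with the wheel at 0.
- cup: Bystander: specimen cup with dark red screw lid, 53 mm across, 59 mm high, standing close to the carousel; origin at the centre of its underside.
- small_bottle: Bystander: small brown bottle with white cap, 36 mm across, 75 mm high, standing close to the carousel on the pawl's side; origin at the centre of its underside.
- tube: Bystander: capped sample tube lying on the bench near the carousel, 88 mm long, 16 mm thick; origin under its middle.
- tape_roll: Bystander: beige tape roll lying flat, 66 mm across, 19 mm high, left of the carousel; origin at the centre of its underside.
- slide_box: Bystander: blue lidded box 84 x 62 x 40 mm, right of the carousel; origin at the centre of its underside.

How it is judged:
On the way, in this order (a step that is already met when the one before it is completed fails the run):
1. the pawl is thrown up while the wheel is still in its first notch (value of joint pawl above 0.65 rad and value of joint wheel between -0.1 and 0.25 rad), for 0.2 s.
2. with the pawl still up, the wheel stands one notch back (value of joint pawl above 0.65 rad and value of joint wheel between -0.56 and -0.34 rad), for 0.2 s.
At the end, for the whole second after the job is handed in: The pawl is down in its notch (within 0.04 rad of fully down) and the wheel rests exactly one notch further back than at the start (wheel angle between -0.56 and -0.34 rad) (value of joint pawl below 0.04 rad and value of joint wheel between -0.56 and -0.34 rad and velocity of joint wheel between -0.05 and 0.05 rad/s); the robot touches nothing.
It fails at once if the carousel is lifted, tipped or shoved (moved more than 15 mm or tilted more than 0.1 rad) (distance of carousel from where it was at the start of the episode above 0.015 m or angle between carousel's own z axis and vertical above 0.1 rad).
It fails at once if the wheel is driven back as far as two notches (value of joint wheel below -0.95 rad).
It fails at once if a bystander is moved by more than 30 mm or lifted (distance of any of cup, small_bottle, tube, tape_roll, slide_box from where it was at the start of the episode above 0.03 m).
It also fails if it takes over 58 s, if anything falls off the work surface, if the arm or the gripper's body presses on something with over 40 N, if the wrist force passes 120 N, or if a joint passes its speed limit or range.

## Robot

A 7-joint arm with a two-finger parallel gripper is mounted at the origin on a cart in front of the work surface, level with it; the furniture and walls round the work are solid. World frame = base frame: x ahead of the robot, y to its left, z up, the work surface at z = 0. Lengths are in m, angles in rad, forces in N, time in s.
With the tool pointing down it reaches from about 0.425 to 0.875 m from the base axis. Payload 4.7 kg.
Tool frame: the origin (TCP) lies on the mounting face of the last link; the fingertips stand 182 mm ahead of it and the grasp point (between the pads) lies 164 mm ahead of it; x points along the fingers, y is the direction in which the jaws open and shut, and the axes are right-handed (so a half turn about x gives the same grasp; the last joint's range is limited). The gripper opens to 87 mm and grips with 3 to 60 N. Pads are 19 mm wide; open, the fingers measure 117 mm over their backs; the gripper's body (75 mm by 190 mm) begins 51 mm behind the grasp point.
Start: joints at [1.321, 0.321, -0.07, 1.45, 0.023, 1.371, -0.057], TCP at [0.169, -0.628, 0.405] pointing down, gripper open.
Joint ranges: [-2.86, 2.86], [-0.3, 2.09], [-1.38, 1.24], [0.06, 2.45], [-1.56, 4.7], [0.09, 2.05], [-2.69, 2.69]. Speed limits (rad/s): [2.57, 2.57, 3.14, 3.14, 3.14, 3.14, 3.14].

## Interface

Orientations are given as a rotation vector (axis times angle).
In Python, from bench import monitor, get_image, ctrl gives the robot as it stands.
- The arm moves only by the shell command python3 -m creep 'ROWS' [FORCE]. ROWS is JSON, a list of rows, each a list of 7 numbers: the shift along the tool's x, y, z in mm, then the turn, a rotation vector about the tool's x, y, z in rad, then the finger opening in mm, from 0 to 87. A call has 1 to 5 rows; each row shifts and turns the commanded pose from where the row before left it, along the tool's axes as they then stand; what a row does not reach is not made up. A row lasts 1/10 s, in which the tool goes at most 50 mm and 8.59 degrees, less where a joint would pass 70% of its speed; a pose out of reach is approached as far as the arm can. A call is refused whole if a number of a shift passes 50 or a number of a turn 0.15, either way. A call with a gripper value outside its range is refused whole. The fingers move at their own pace and stop on an object; FORCE is the grip in N (left out, the last holds). Time passes only in rows, so rows that do not move let the fingers close. It gives the time, the measured TCP pose, the force and the opening at its end, in the units of the state.
- monitor.get_state(): the state, without advancing time (a new reading comes with each control period).
- get_image(name): name is "side" or "top" or "wrist"; returns a dict with "img" (384x512x3 uint8, red, green, blue), "mtx" (3x3 intrinsics, pixels), "view" (4x4, takes a point from world to camera coordinates). Camera axes: x right, y up, looking along -z (the intrinsics and any distortion apply to the point x, -y, -z); pixel columns grow to the right and rows downward; lengths in m; the calibration is good to about 2 mm. A picture is of the moment at which its call begins. There is no depth.
- ctrl.close_job(): hands the job in, once; it reports no verdict.
The state is a dict: "time": time; "joint_positions": joint angles; "qd": joint speeds; "joint_torque": joint torques, N m; "position": TCP position; "tool_rot": TCP orientation; "ft_force": force on the tool from outside, world axes, zero at the start; "torque": the same for the moment, N m; "grip_width": opening from 0.0 (shut) to 1.0 (fully open).
Only numpy, scipy, OpenCV 4.12 (cv2) and the standard library are available. Lean on these libraries where they do the work, as an engineer would, in place of code of your own. Each camera call takes 0.05 s, during which the arm holds its last target.

## Working session

There is one attempt and no reset: what is moved stays moved. The work goes in short steps, Python scripts to look and compute and a shell command to move; the robot and the scene stay as the last step left them, time stands still between calls to the robot, and variables do not carry over. Pictures are saved under pics/ and viewed, and the job is handed in when it is done.

```bash
ls; mkdir -p pics
python3 - <<'E'
from bench import monitor,get_image
import cv2
print(monitor.get_state())
for n in ("side","top","wrist"):
    d=get_image(n); cv2.imwrite(f"pics/{n}0.png",d["img"][:,:,::-1]); print(n,d["mtx"].tolist(),d["view"].round(4).tolist(), [k for k in d])
E
```

```text
pics
{'time': 0.0, 'joint_positions': array([ 1.32107166,  0.32181102, -0.07008948,  1.45165504,  0.0226216 ,
        1.37077914, -0.05686352]), 'qd': array([-0.00082414,  0.00087372,  0.00045587, -0.00122583, -0.00125531,
       -0.00193638, -0.0001976 ]), 'joint_torque': array([ 9.25970890e-04, -4.91285849e+01, -4.03146856e-01, -3.12523556e+01,
       -6.40292885e-02,  4.37426870e-02,  1.65963920e-04]), 'position': array([ 0.16941974, -0.62732637,  0.40367903]), 'tool_rot': array([ 2.08095165,  0.2781581 , -2.08170777]), 'ft_force': array([-0.35414151, -0.08443565,  0.41938817]), 'torque': array([-0.03357822,  0.05524927, -0.00705095]), 'grip_width': 1.0016261935809996}
side [[413.3886141331691, 0.0, 250.4060141808928], [0.0, 413.3886141331691, 197.27047424384443], [0.0, 0.0, 1.0]] [[-0.9951, -0.0986, -0.0016, 0.4998], [0.0335, -0.3536, 0.9348, -0.0671], [-0.0928, 0.9302, 0.3552, -1.318], [0.0, 0.0, 0.0, 1.0]] ['img', 'mtx', 'view']
top [[435.1779899740448, 0.0, 250.93560042064527], [0.0, 435.1779899740448, 200.09317887871322], [0.0, 0.0, 1.0]] [[0.0216, -0.9996, -0.0204, 0.0853], [0.9944, 0.0194, 0.1037, -0.5012], [-0.1033, -0.0225, 0.9944, -1.3919], [0.0, 0.0, 0.0, 1.0]] ['img', 'mtx', 'view']
wrist [[270.483908826717, 0.0, 254.85138960958838], [0.0, 270.483908826717, 191.76201001676745], [0.0, 0.0, 1.0]] [[0.2605, -0.9655, -0.0011, -0.6491], [0.9233, 0.2494, -0.292, 0.0351], [0.2821, 0.0751, 0.9564, -0.3894], [0.0, 0.0, 0.0, 1.0]] ['img', 'mtx', 'view']
```

View pics/side0.png

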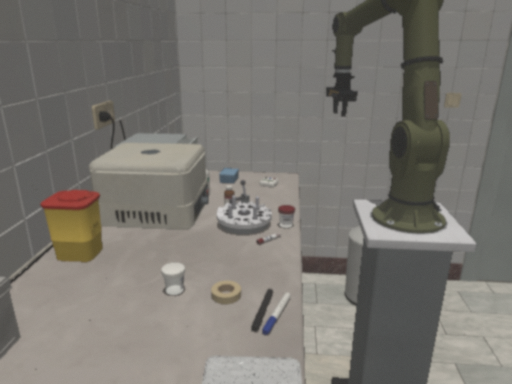

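View pics/top0.png

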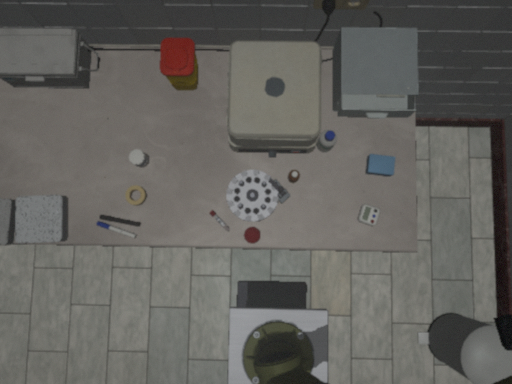

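Run:
```python
import cv2
a=cv2.imread('pics/top0.png');cv2.imwrite('pics/top0c.png',cv2.resize(a[60:260,150:400],None,fx=3,fy=3,interpolation=cv2.INTER_CUBIC))
a=cv2.imread('pics/side0.png');cv2.imwrite('pics/side0c.png',cv2.resize(a[110:310,130:380],None,fx=3,fy=3,interpolation=cv2.INTER_CUBIC))
```

```text
(no output)
```

View pics/top0c.png

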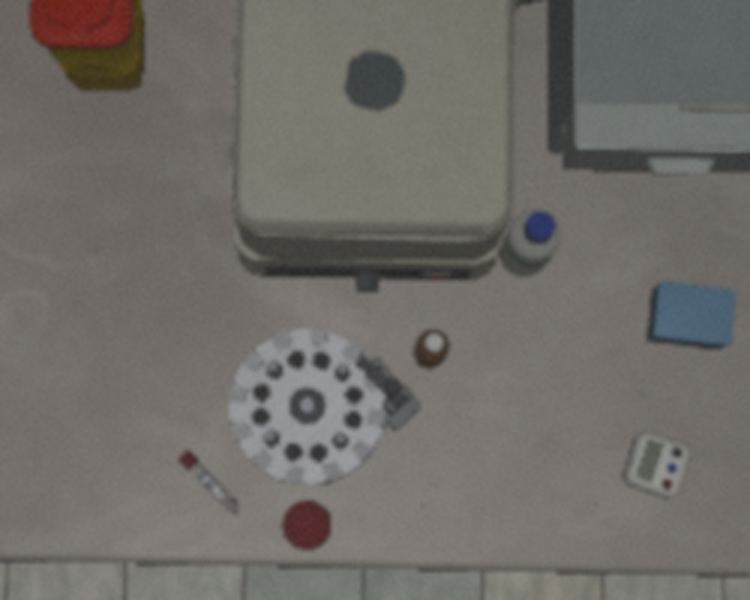

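View pics/side0c.png

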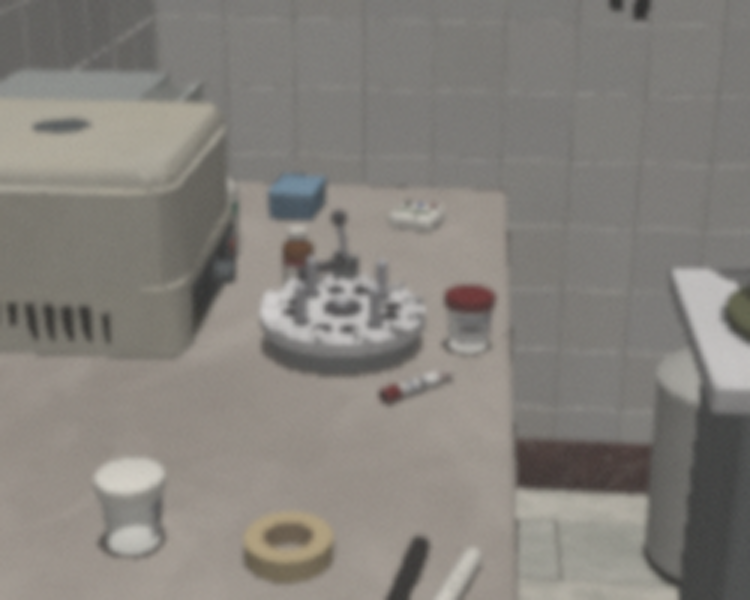

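```bash
cat > h.py <<'E'
import numpy as np, cv2
from scipy.spatial.transform import Rotation as R
from bench import monitor,get_image
C={"side":(np.array([[413.3886141331691,0,250.4060141808928],[0,413.3886141331691,197.27047424384443],[0,0,1]]),None),
"top":(np.array([[435.1779899740448,0,250.93560042064527],[0,435.1779899740448,200.09317887871322],[0,0,1]]),None)}
def cam(n):
    d=get_image(n); return d
def proj(d,P):
    p=d["view"]@np.append(P,1); q=d["mtx"]@np.array([p[0],-p[1],-p[2]]); return q[:2]/q[2]
def ray(d,uv):
    v=np.linalg.inv(d["mtx"])@np.array([*uv,1.]); v=np.array([v[0],-v[1],-v[2]])
    M=d["view"]; r=M[:3,:3].T@v; c=-M[:3,:3].T@M[:3,3]; return c,r
def at_z(d,uv,z):
    c,r=ray(d,uv); return c+r*(z-c[2])/r[2]
def st():
    s=monitor.get_state(); Rm=R.from_rotvec(s["tool_rot"]).as_matrix()
    return s,Rm
E
python3 - <<'E'
from h import *
s,Rm=st(); print(Rm.round(3))
d=get_image("top")
f=lambda x,y:(150+x/3-.33,60+y/3-.33)
for n,uv,z in [("hub",(307,405),.04),("wheel edge ctr",(307,406),.045),("cheek",(403,410),.062),("bottle",(434,343),.075),("cup",(306,526),.059),("p0",(273,370),.079),("p3",(342,372),.079),("p2",(341,440),.079),("p1",(271,438),.079),("tapered armend",(365,362),.05),("boxfront@bench",(370,275),.0),("boxtopfront",(370,225),.2),("knob?",(380,372),.104)]:
    print(n,at_z(d,f(*uv),z).round(4))
d=get_image("side"); g=lambda x,y:(130+x/3-.33,110+y/3-.33)
for n,uv,z in [("knob",(339,217),.104),("hub",(343,305),.045),("bottle",(298,232),.075),("boxtopcorner",(225,180),0.2),("boxbotcorner",(195,355),0.0),("p",(381,262),.079),("p",(312,258),.079)]:
    print(n,at_z(d,g(*uv),z).round(4))
E
```

```text
[[-0.     0.261 -0.965]
 [ 0.001 -0.965 -0.261]
 [-1.    -0.001  0.   ]]
hub [0.5157 0.0922 0.04  ]
wheel edge ctr [0.514  0.0921 0.045 ]
cheek [ 0.5098 -0.01    0.062 ]
bottle [ 0.58  -0.041  0.075]
cup [0.3852 0.0901 0.059 ]
p0 [0.5475 0.1279 0.079 ]
p3 [0.5467 0.0554 0.079 ]
p2 [0.475  0.0551 0.079 ]
p1 [0.4757 0.1283 0.079 ]
tapered armend [0.5622 0.0307 0.05  ]
boxfront@bench [0.6682 0.0256 0.    ]
boxtopfront [0.6735 0.0317 0.2   ]
knob? [0.5439 0.0164 0.104 ]
knob [ 0.5276 -0.0042  0.104 ]
hub [0.512  0.0986 0.045 ]
bottle [ 0.5771 -0.0335  0.075 ]
boxtopcorner [0.6099 0.1826 0.2   ]
boxbotcorner [0.6585 0.1359 0.    ]
p [0.4766 0.0618 0.079 ]
p [0.5489 0.0569 0.079 ]
```

View pics/wrist0.png

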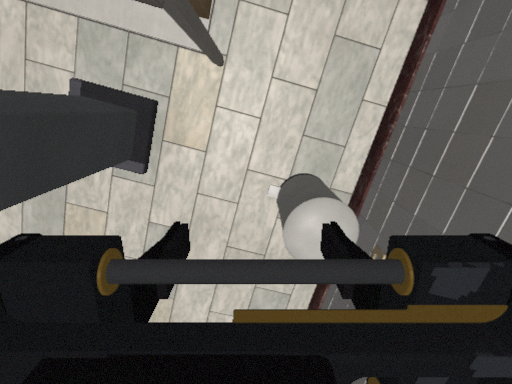

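```bash
python3 -m creep '[[0,-20,-20,0,0,0,0],[0,-32,-32,0,0,0,0],[0,-32,-32,0,0,0,0],[0,-32,-32,0,0,0,0],[0,-32,-32,0,0,0,0]]' 10; python3 -m creep '[[0,-32,-32,0,0,0,0],[0,-32,-32,0,0,0,0],[0,-32,-32,0,0,0,0],[0,-32,-32,0,0,0,0],[0,-32,-32,0,0,0,0]]'; python3 -m creep '[[0,-32,-32,-0.1,0,0,0],[0,-32,-32,-0.1,0,0,0],[0,-32,-32,-0.1,0,0,0],[0,-20,-20,-0.1,0,0,0],[0,0,0,-0.054,0,0,0]]'
```

```text
time: 0.75
position: [0.2744, -0.4443, 0.4047]
tool_rot: [2.081, 0.276, -2.081]
ft_force: [1.1, -0.1, -0.0]
grip_width: 0.629
time: 1.25
position: [0.387, -0.248, 0.405]
tool_rot: [2.081, 0.275, -2.08]
ft_force: [1.2, -0.0, -1.1]
grip_width: 0.171
time: 1.75
position: [0.449, -0.0937, 0.4051]
tool_rot: [1.798, 0.686, -1.796]
ft_force: [-0.3, -0.5, -0.1]
grip_width: 0.006
```

```bash
cat >> h.py <<'E'
def to(xyz):
    s,Rm=st(); d=(Rm.T@(np.array(xyz)-s["position"]))*1000
    print("pos",s["position"].round(4),"tool delta mm",d.round(1),"F",s["ft_force"].round(1),"y-head",np.degrees(np.arctan2(Rm[1,1],Rm[0,1])).round(2),"x",Rm[:,0].round(4))
E
python3 -c "
from h import *
to([.55,.026,.405])"
```

```text
pos [ 0.449  -0.0937  0.4051] tool delta mm [   0.3  -22.  -155. ] F [-0.3 -0.5 -0.1] y-head -48.21 x [ 9.e-04  7.e-04 -1.e+00]
```

```bash
python3 -m creep '[[0,-5,-40,0,0,0,0],[0,-5,-40,0,0,0,0],[0,-6,-40,0,0,0,0],[0,-6,-35,0,0,0,0],[0,0,0,0,0,0,0]]'
python3 - <<'E'
from h import *
to([.55,.026,.405])
for n in ("side","top","wrist"):
    d=get_image(n); np.savez(f"c1_{n}.npz",**d)
    im=d["img"][:,:,::-1]; cv2.imwrite(f"pics/{n}1.png",im)
    if n=="side": cv2.imwrite("pics/side1c.png",cv2.resize(im[150:250,190:310],None,fx=6,fy=6,interpolation=cv2.INTER_CUBIC))
E
```

```text
time: 2.25
position: [0.5518, 0.0245, 0.4046]
tool_rot: [1.803, 0.687, -1.798]
ft_force: [0.1, 0.6, -0.4]
grip_width: 0.003
pos [0.5518 0.0245 0.4046] tool delta mm [-0.4 -2.4  0.3] F [ 0.1  0.6 -0.4] y-head -48.46 x [ 9.0e-04  4.4e-03 -1.0e+00]
```

View pics/wrist1.png

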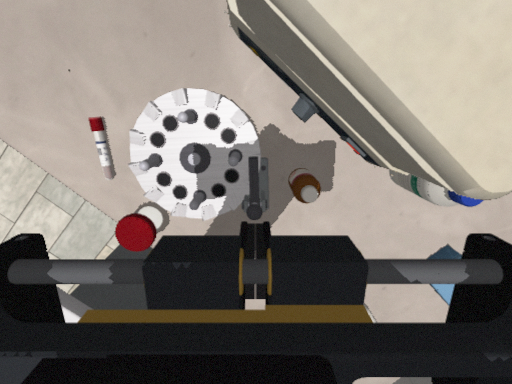

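View pics/side1c.png

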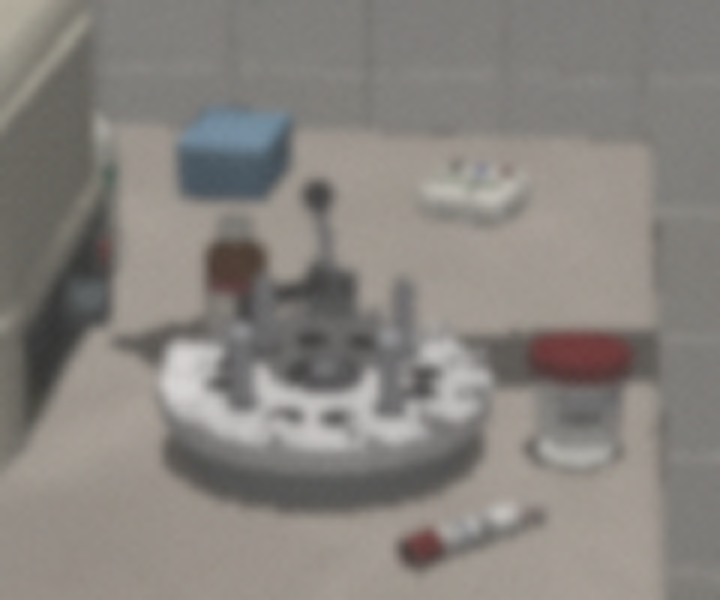

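Run:
```python
from h import *
im=cv2.imread("pics/wrist1.png"); cv2.imwrite("pics/wrist1c.png",cv2.resize(im[80:240,120:330],None,fx=3.5,fy=3.5,interpolation=cv2.INTER_CUBIC))
```

```text
(no output)
```

View pics/wrist1c.png

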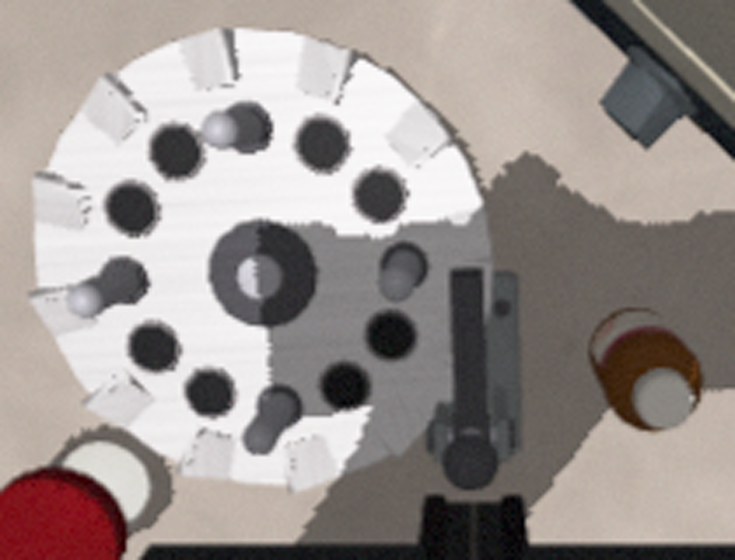

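```bash
cat > fit.py <<'E'
from h import *
from scipy.optimize import least_squares
def model(p):
    x,y,psi,w=p[:4]
    def W(a,b,z): return np.array([x+a*np.cos(psi)-b*np.sin(psi),y+a*np.sin(psi)+b*np.cos(psi),z])
    P={f"p{i}":W(.052*np.cos(w+i*np.pi/2),.052*np.sin(w+i*np.pi/2),.079) for i in range(4)}
    P["hub"]=W(0,0,.045); P["knob"]=W(-.060+.052*np.sin(np.radians(10)),-.075,.104); P["armend"]=W(0,-.075,.055)
    return P
E
python3 - <<'E'
from fit import *
w={k:v for k,v in np.load("c1_wrist.npz").items()}; t=dict(np.load("c1_top.npz").items()); s=dict(np.load("c1_side.npz").items())
g=lambda x,y:(120+x/3.5-.36,80+y/3.5-.36)
obs=[(w,"p0",g(220,130)),(w,"p3",g(397,282)),(w,"p2",g(262,437)),(w,"p1",g(85,298)),(w,"knob",g(470,462)),(w,"armend",g(468,272))]
f=lambda x,y:(150+x/3-.33,60+y/3-.33)
obs+=[(t,"p0",f(273,370)),(t,"p3",f(342,372)),(t,"p2",f(341,440)),(t,"p1",f(271,438))]
k=lambda x,y:(190+x/6-.42,150+y/6-.42)
obs+=[(s,"knob",k(319,193))]
F=lambda p:np.concatenate([proj(c,model(p)[n])-uv for c,n,uv in obs])
for sel in (obs,obs[:6],obs[6:]):
    oo=sel; F=lambda p:np.concatenate([proj(c,model(p)[n])-uv for c,n,uv in oo])
    r=least_squares(F,[.513,.092,.715,.06],loss="soft_l1"); print(r.x.round(4),np.degrees(r.x[2]).round(1)); print(F(r.x).round(1).tolist()); print({k:v.round(4).tolist() for k,v in model(r.x).items()})
# finger tips
st_,Rm=st(); tip=st_["position"]+Rm[:,0]*.182; print("tip",tip,proj(w,tip),proj(t,tip),proj(s,tip))
E
```

```text
[0.5159 0.0921 0.7386 0.0375] 42.3
[-0.8, -1.2, 0.4, 0.2, -1.0, 1.5, -1.4, 0.8, 0.8, 0.1, 0.6, 0.7, -0.1, -1.7, 0.2, -1.8, -0.2, -1.2, -0.2, -1.2, -0.7, 0.9]
{'p0': [0.553, 0.1285, 0.079], 'p1': [0.4795, 0.1292, 0.079], 'p2': [0.4788, 0.0556, 0.079], 'p3': [0.5523, 0.0549, 0.079], 'hub': [0.5159, 0.0921, 0.045], 'knob': [0.5287, 0.0023, 0.104], 'armend': [0.5664, 0.0366, 0.055]}
[0.5166 0.0922 0.7333 0.0413] 42.0
[-0.5, -1.8, 0.7, -0.2, -0.8, 1.0, -1.2, 0.2, 0.8, -0.0, 0.8, 0.6]
{'p0': [0.5537, 0.1285, 0.079], 'p1': [0.4802, 0.1293, 0.079], 'p2': [0.4794, 0.0558, 0.079], 'p3': [0.5529, 0.055, 0.079], 'hub': [0.5166, 0.0922, 0.045], 'knob': [0.5289, 0.0023, 0.104], 'armend': [0.5668, 0.0365, 0.055]}
[0.5113 0.0915 0.7661 0.0144] 43.9
[-0.0, -0.2, 0.3, -0.4, 0.1, 0.2, -0.1, 0.3, 0.0, 0.9]
{'p0': [0.5482, 0.1281, 0.079], 'p1': [0.4747, 0.1285, 0.079], 'p2': [0.4743, 0.0549, 0.079], 'p3': [0.5479, 0.0546, 0.079], 'hub': [0.5113, 0.0915, 0.045], 'knob': [0.5266, 0.0021, 0.104], 'armend': [0.5633, 0.0375, 0.055]}
tip [0.54994291 0.01905734 0.22236628] [256.63322583 238.89464276] [277.00629348 175.60739316] [234.2600939  147.74533832]
```

View pics/side1.png

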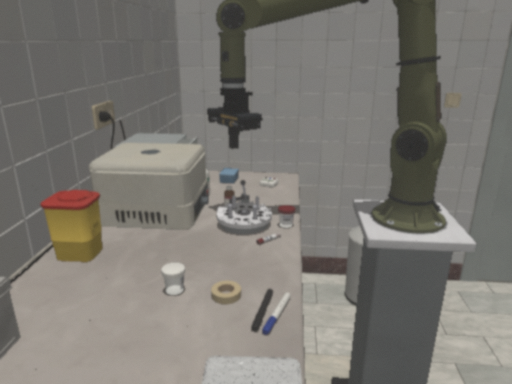

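```bash
python3 -c "
from h import *
to([.554,.026,.270])"
```

```text
pos [0.5501 0.0192 0.4044] tool delta mm [134.4  -2.6  -7.6] F [ 0.  -0.1  0.4] y-head -48.88 x [-1.e-03 -6.e-04 -1.e+00]
```

```bash
python3 -m creep '[[30,-3,-8,0.015,0,0,0],[35,0,0,0,0,0,0],[35,0,0,0,0,0,0],[34,0,0,0,0,0,0],[0,0,0,0,0,0,0]]'; python3 -m creep '[[0,0,0,0,0,0,0],[0,0,0,0,0,0,0]]';python3 - <<'E'
from h import *
to([.554,.026,.270])
for n in ("side","wrist"):
    d=get_image(n); np.savez(f"c2_{n}.npz",**d)
    im=d["img"][:,:,::-1]; cv2.imwrite(f"pics/{n}2.png",im)
    if n=="side": cv2.imwrite("pics/side2c.png",cv2.resize(im[150:250,190:310],None,fx=6,fy=6,interpolation=cv2.INTER_CUBIC))
E
```

```text
time: 2.9
position: [0.5517, 0.0249, 0.2665]
tool_rot: [1.807, 0.665, -1.825]
ft_force: [-0.8, -0.8, 0.1]
grip_width: 0.006
time: 3.1
position: [0.5552, 0.0267, 0.273]
tool_rot: [1.817, 0.662, -1.811]
ft_force: [-0.2, 0.6, 0.1]
grip_width: 0.008
pos [0.5552 0.0267 0.273 ] tool delta mm [ 3.  -0.2  1.4] F [-0.2  0.6  0.1] y-head -49.8 x [ 3.4e-03 -7.0e-04 -1.0e+00]
```

View pics/wrist2.png

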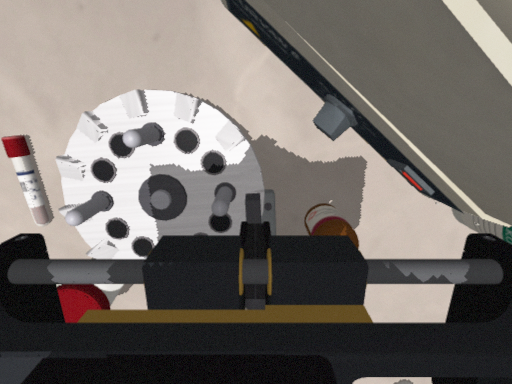

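View pics/side2c.png

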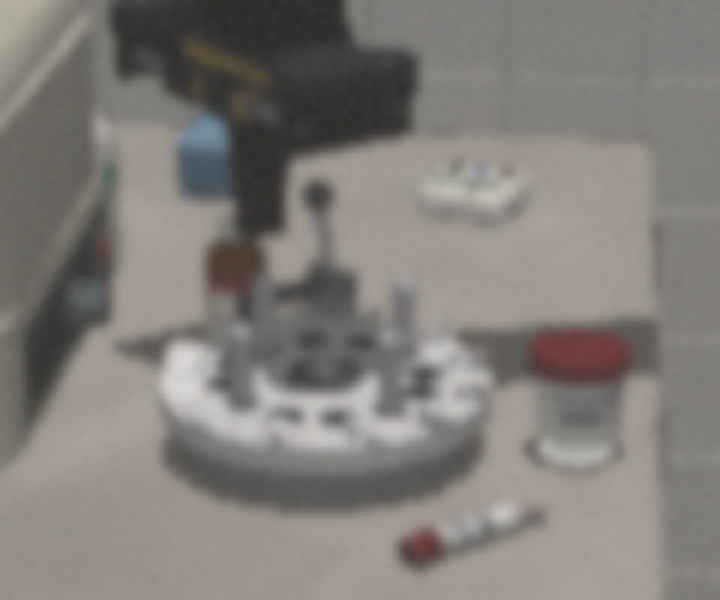

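```bash
python3 -m creep '[[0,0,3,-0.035,0,0,0],[0,0,7,0,0,0,0],[0,0,8,0,0,0,0],[0,0,8,0,0,0,0],[0,0,6,0,0,0,0]]'; python3 -m creep '[[0,0,6,0,0,0,0],[0,0,6,0,0,0,0],[0,0,5,0,0,0,0],[0,0,0,0,0,0,0]]';python3 - <<'E'
from h import *
to([.554,.026,.270])
for n in ("side","wrist"):
    d=get_image(n); np.savez(f"c3_{n}.npz",**d)
    im=d["img"][:,:,::-1]; cv2.imwrite(f"pics/{n}3.png",im)
    if n=="side": cv2.imwrite("pics/side3c.png",cv2.resize(im[150:250,190:310],None,fx=6,fy=6,interpolation=cv2.INTER_CUBIC))
E
```

```text
time: 3.7
position: [0.5301, 0.005, 0.271]
tool_rot: [1.792, 0.691, -1.792]
ft_force: [-0.3, -0.8, 0.7]
grip_width: 0.005
time: 4.1
position: [0.5176, -0.0063, 0.2706]
tool_rot: [1.791, 0.691, -1.792]
ft_force: [-0.3, 0.6, -0.6]
grip_width: 0.001
pos [ 0.5176 -0.0063  0.2706] tool delta mm [  0.5   0.6 -48.7] F [-0.3  0.6 -0.6] y-head -47.78 x [-6.e-04 -6.e-04 -1.e+00]
```

View pics/side3c.png

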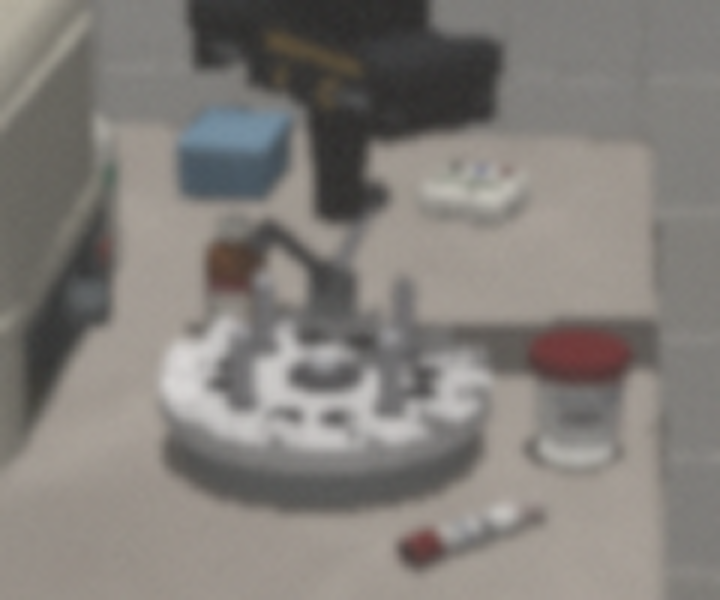

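```bash
python3 -m creep '[[0,0,-4,0,0,0,0],[-25,0,0,0,0,0,0],[-37,0,0,0,0,0,0],[0,-20,-4,0,0,0,0],[0,-30,-7,0,0,0,0]]'; python3 -m creep '[[0,-30,-7,0,0,0,0],[0,-30,-7,0,0,0,0],[0,-14,-3,0,0,0,0],[0,0,0,0,0,0,0],[0,0,0,0,0,0,0]]';python3 - <<'E'
from h import *
to([.4575,.1068,.239])
for n in ("side","wrist"):
    d=get_image(n); np.savez(f"c4_{n}.npz",**d)
    im=d["img"][:,:,::-1]; cv2.imwrite(f"pics/{n}4.png",im)
    if n=="side": cv2.imwrite("pics/side4c.png",cv2.resize(im[150:250,190:310],None,fx=6,fy=6,interpolation=cv2.INTER_CUBIC))
E
```

```text
time: 4.7
position: [0.4963, 0.0413, 0.3336]
tool_rot: [1.795, 0.689, -1.79]
ft_force: [-0.3, 1.5, 0.3]
grip_width: 0.006
time: 5.2
position: [0.4588, 0.1068, 0.3326]
tool_rot: [1.791, 0.691, -1.791]
ft_force: [-0.1, -1.1, -0.1]
grip_width: 0.007
pos [0.4588 0.1068 0.3326] tool delta mm [93.6 -0.9  1. ] F [-0.1 -1.1 -0.1] y-head -47.75 x [ 4.e-04 -8.e-04 -1.e+00]
```

View pics/side4c.png

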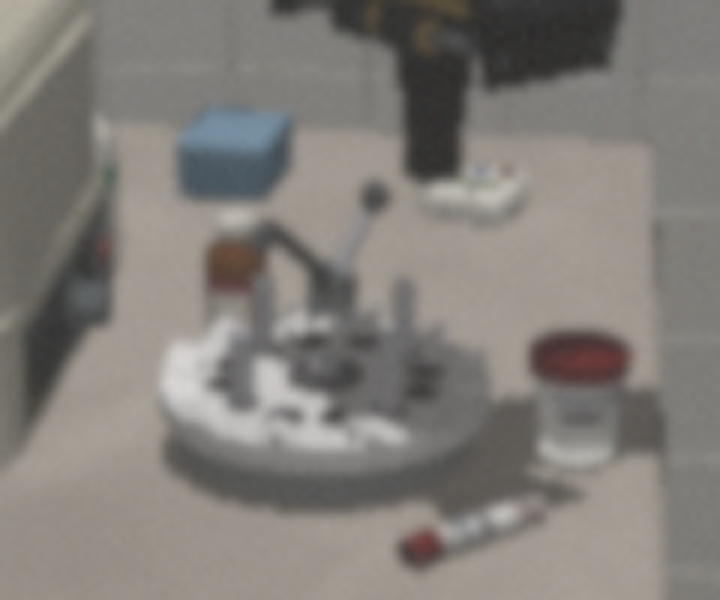

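View pics/wrist4.png

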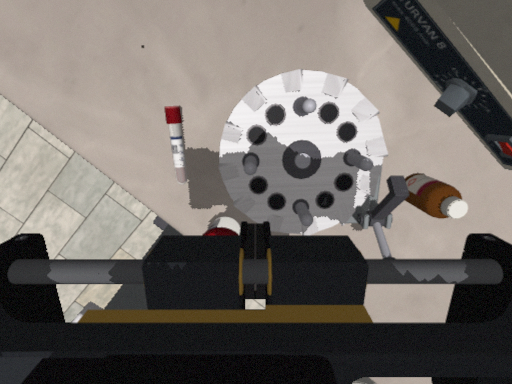

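```bash
python3 -m creep '[[30,0,0,0,0,0,0],[35,0,0,0,0,0,0],[28,0,0,0,0,0,0],[0,0,0,0,0,0,0],[0,0,0,0,0,0,0]]';python3 - <<'E'
from h import *
to([.4575,.1068,.239])
for n in ("side","wrist"):
    d=get_image(n); np.savez(f"c5_{n}.npz",**d)
    im=d["img"][:,:,::-1]; cv2.imwrite(f"pics/{n}5.png",im)
    if n=="side": cv2.imwrite("pics/side5c.png",cv2.resize(im[150:250,190:310],None,fx=6,fy=6,interpolation=cv2.INTER_CUBIC))
E
```

```text
time: 5.8
position: [0.4589, 0.1069, 0.2399]
tool_rot: [1.792, 0.693, -1.793]
ft_force: [-0.0, -0.3, 0.4]
grip_width: 0.002
pos [0.4589 0.1069 0.2399] tool delta mm [ 0.9 -0.9  1.1] F [-0.  -0.3  0.4] y-head -47.8 x [-9.e-04  7.e-04 -1.e+00]
```

View pics/side5c.png

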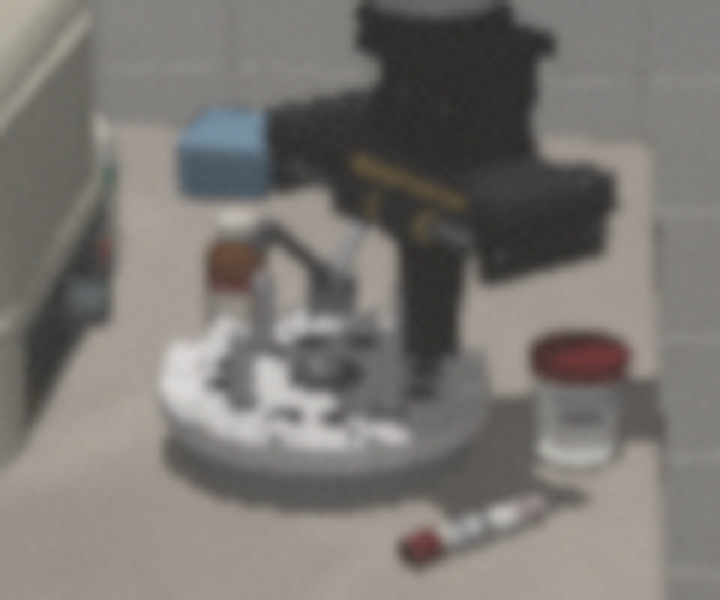

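View pics/wrist5.png

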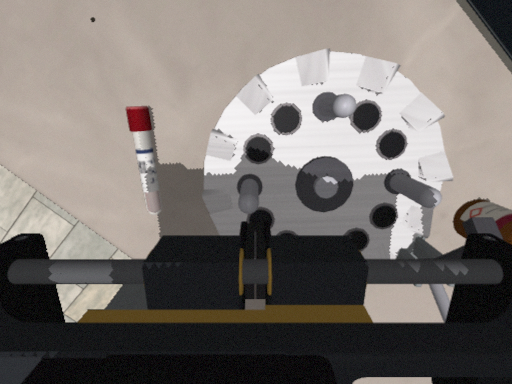

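```bash
python3 -m creep '[[0,0,-8,0,0,0,0],[0,0,-5,0,0,0,0],[0,0,-4,0,0,0,0],[0,0,-4,0,0,0,0],[0,0,0,0,0,0,0]]';python3 -m creep '[[0,0,-4,0,0,0,0],[0,0,-4,0,0,0,0],[0,0,-3,0,0,0,0],[0,0,0,0,0,0,0]]';python3 - <<'E'
from h import *
to([.4575,.1068,.239])
for n in ("top","wrist"):
    d=get_image(n); np.savez(f"c6_{n}.npz",**d)
    im=d["img"][:,:,::-1]; cv2.imwrite(f"pics/{n}6.png",im)
    if n=="wrist": cv2.imwrite("pics/wrist6c.png",cv2.resize(im[40:250,150:460],None,fx=2.5,fy=2.5,interpolation=cv2.INTER_CUBIC))
E
```

```text
time: 6.4
position: [0.4744, 0.1223, 0.2399]
tool_rot: [1.792, 0.693, -1.79]
ft_force: [-0.8, 0.2, -0.0]
grip_width: 0.007
time: 6.8
position: [0.4824, 0.1292, 0.2397]
tool_rot: [1.792, 0.693, -1.791]
ft_force: [-0.9, -1.7, -0.1]
grip_width: 0.006
pos [0.4824 0.1292 0.2397] tool delta mm [ 0.6 -0.2 33.5] F [-0.9 -1.7 -0.1] y-head -47.73 x [ 3.e-04  3.e-04 -1.e+00]
```

View pics/wrist6c.png

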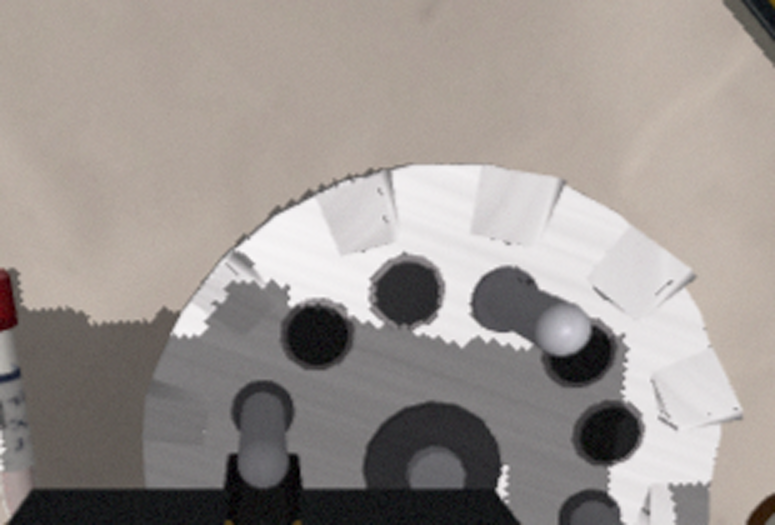

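```bash
cat > wf.py <<'E'
from fit import *
def wheelfit(d,obs,psi=.7386):
    def F(p):
        x,y,w=p; r=[]
        for i,z,uv in obs:
            a=psi+w+i*np.pi/2
            r.append(proj(d,[x+.052*np.cos(a),y+.052*np.sin(a),z])-uv)
        return np.concatenate(r)
    r=least_squares(F,[.516,.092,-.2]); print(r.x.round(4),F(r.x).round(1))
E
python3 - <<'E'
from wf import *
d=dict(np.load("c6_wrist.npz")); g=lambda x,y:(150+x/2.5-.3,40+y/2.5-.3)
wheelfit(d,[(0,.079,g(563,330)),(1,.079,g(265,467))])
wheelfit(d,[(0,.036,g(505,298)),(1,.036,g(263,410))])
wheelfit(d,[(0,.079,g(563,330)),(1,.079,g(265,467)),(0,.036,g(505,298)),(1,.036,g(263,410))])
w=dict(np.load("c1_wrist.npz")); g=lambda x,y:(120+x/3.5-.36,80+y/3.5-.36)
wheelfit(w,[(0,.079,g(220,130)),(3,.079,g(397,282)),(2,.079,g(262,437)),(1,.079,g(85,298))])
E
```

```text
[ 0.5144  0.0941 -0.3224] [ 2.9 -1.1 -3.1  1.7]
[ 0.5141  0.0925 -0.3307] [ 0.3 -0.1 -0.3  0.1]
[ 0.5143  0.0935 -0.3257] [ 3.8 -0.1 -2.3  2.2 -0.9 -1.3 -1.2 -0.5]
[0.5167 0.0916 0.0378] [-0.1 -1.5  1.1 -0.  -0.3  1.3 -0.7  0.6]
```

```bash
python3 -m creep '[[0,0,-3,0,0,0,0],[0,0,-3,0,0,0,0],[0,0,0,0,0,0,0],[0,0,0,0,0,0,0],[0,0,0,0,0,0,0]]';python3 - <<'E'
from h import *
to([.4575,.1068,.239])
for n in ("top","wrist"):
    d=get_image(n); np.savez(f"c7_{n}.npz",**d)
    im=d["img"][:,:,::-1]; cv2.imwrite(f"pics/{n}7.png",im)
    if n=="wrist": cv2.imwrite("pics/wrist7c.png",cv2.resize(im[40:250,150:460],None,fx=2.5,fy=2.5,interpolation=cv2.INTER_CUBIC))
E
```

```text
time: 7.4
position: [0.4868, 0.1329, 0.2398]
tool_rot: [1.792, 0.692, -1.79]
ft_force: [1.5, -3.2, -1.9]
grip_width: 0.002
pos [0.4868 0.1329 0.2398] tool delta mm [ 0.8 -0.4 39.2] F [ 1.5 -3.2 -1.9] y-head -47.75 x [ 9.e-04 -2.e-04 -1.e+00]
```

View pics/wrist7c.png

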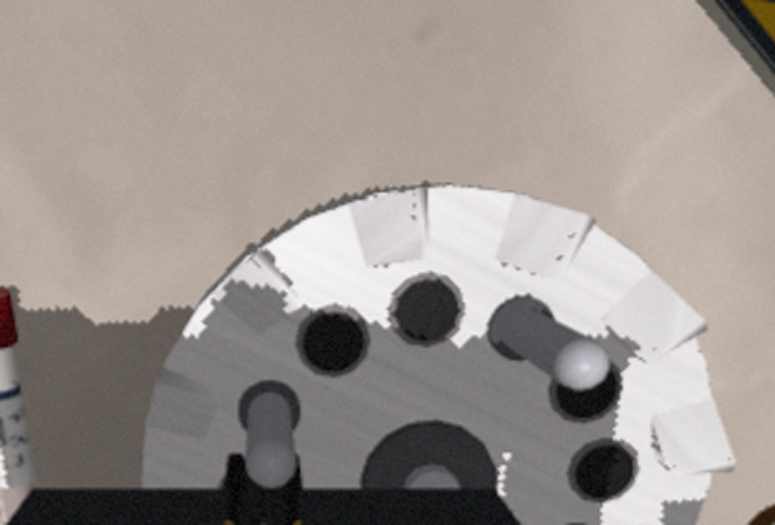

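```bash
python3 - <<'E'
from wf import *
d=dict(np.load("c7_wrist.npz")); g=lambda x,y:(150+x/2.5-.3,40+y/2.5-.3)
wheelfit(d,[(0,.079,g(583,363)),(1,.079,g(271,465))])
wheelfit(d,[(0,.036,g(521,327)),(1,.036,g(269,410))])
E
python3 -m creep '[[0,0,6,0,0,0,0],[-20,0,6,0,0,0,0],[-40,0,0,0,0,0,0],[-40,0,0,0,0,0,0],[0,0,0,0,0,0,0]]'
python3 - <<'E'
from h import *
to([.516,.092,.34])
E
```

```text
[ 0.5146  0.0947 -0.4463] [ 2.5 -0.6 -2.7  1. ]
[ 0.514   0.0925 -0.4513] [ 0.1 -0.  -0.1  0.1]
time: 8.0
position: [0.4788, 0.1273, 0.3449]
tool_rot: [1.799, 0.692, -1.781]
ft_force: [0.5, -0.2, -0.4]
grip_width: 0.003
pos [0.4788 0.1273 0.3449] tool delta mm [ 5.1 51.1 -3.7] F [ 0.5 -0.2 -0.4] y-head -47.66 x [ 0.0094  0.0018 -1.    ]
```

```bash
python3 -m creep '[[0,25,10,0,0,0,0],[0,35,15,0,0,0,0],[0,35,30,0,0,0,0],[0,30,30,0,0,0,0],[0,0,0,0,0,0,0]]'
python3 -m creep '[[0,0,0,0,0,0,0]]'
python3 - <<'E'
from h import *
to([.4743,-.047,.272])
for n in ("side","wrist"):
    d=get_image(n); np.savez(f"c8_{n}.npz",**d)
    im=d["img"][:,:,::-1]; cv2.imwrite(f"pics/{n}8.png",im)
    if n=="side": cv2.imwrite("pics/side8c.png",cv2.resize(im[150:250,190:310],None,fx=6,fy=6,interpolation=cv2.INTER_CUBIC))
    else: cv2.imwrite("pics/wrist8c.png",cv2.resize(im[50:240,60:320],None,fx=3,fy=3,interpolation=cv2.INTER_CUBIC))
E
```

```text
time: 8.5
position: [0.4981, -0.0305, 0.3387]
tool_rot: [1.795, 0.685, -1.799]
ft_force: [-0.9, 0.1, -0.6]
grip_width: 0.007
time: 8.6
position: [0.4984, -0.0248, 0.3391]
tool_rot: [1.793, 0.693, -1.793]
ft_force: [-0.2, 0.7, -0.1]
grip_width: 0.006
pos [ 0.4984 -0.0248  0.3391] tool delta mm [67.1  0.4 32.8] F [-0.2  0.7 -0.1] y-head -47.84 x [-8.0e-04  1.4e-03 -1.0e+00]
```

View pics/side8c.png

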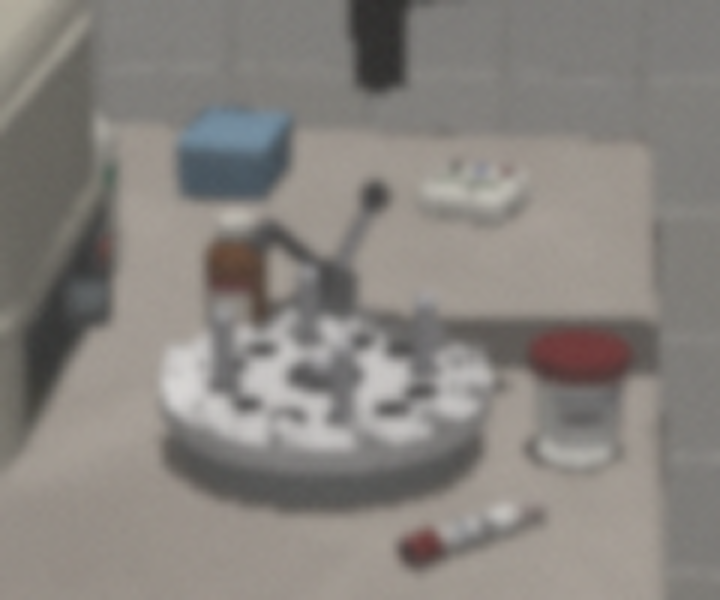

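View pics/wrist8c.png

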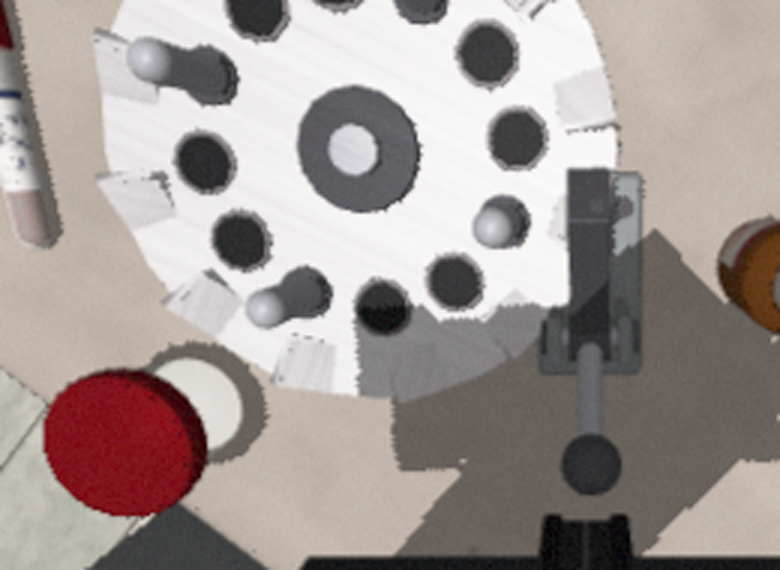

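Run:
```python
from wf import *
d=dict(np.load("c8_wrist.npz")); g=lambda x,y:(60+x/3-.33,50+y/3-.33)
wheelfit(d,[(1,.079,g(152,60)),(2,.079,g(267,307)),(3,.079,g(497,227))])
wheelfit(d,[(1,.036,g(209,75)),(2,.036,g(303,292)),(3,.036,g(503,222))])
print("knob",at_z(d,g(591,464),.096))
```

```text
[ 0.5163  0.0898 -0.4498] [-1.2 -1.5  0.2  1.7  1.2  0.2]
[ 0.5139  0.092  -0.46  ] [-0.3 -0.3  0.2  0.2  0.1  0.1]
knob [ 0.49995258 -0.0233723   0.096     ]
```

```bash
python3 -m creep '[[0,0,20,0,0,0,0],[0,0,14,0,0,0,0],[20,0,0,0,0,0,0],[30,0,0,0,0,0,0],[19,0,0,0,0,0,0]]'
python3 -m creep '[[0,0,0,0,0,0,0],[0,0,0,0,0,0,0]]'
python3 - <<'E'
from h import *
to([.4743,-.047,.270])
for n in ("side",):
    d=get_image(n); im=d["img"][:,:,::-1]
    cv2.imwrite("pics/side9c.png",cv2.resize(im[150:250,190:310],None,fx=6,fy=6,interpolation=cv2.INTER_CUBIC))
E
```

```text
time: 9.2
position: [0.4731, -0.0454, 0.2693]
tool_rot: [1.789, 0.696, -1.79]
ft_force: [-0.0, -0.6, -0.2]
grip_width: 0.006
time: 9.4
position: [0.4738, -0.046, 0.271]
tool_rot: [1.79, 0.695, -1.789]
ft_force: [0.1, -1.2, -0.2]
grip_width: 0.003
pos [ 0.4738 -0.046   0.271 ] tool delta mm [1.  1.1 0.3] F [ 0.1 -1.2 -0.2] y-head -47.58 x [-0.e+00  7.e-04 -1.e+00]
```

View pics/side9c.png

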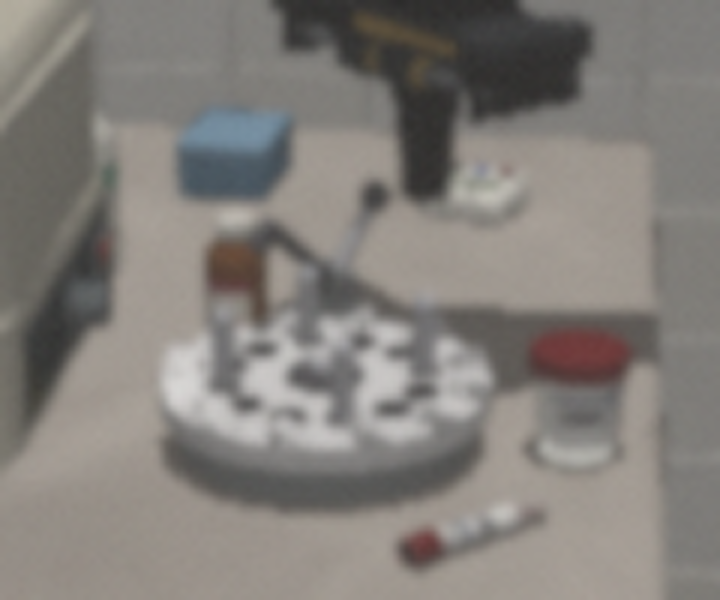

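```bash
python3 -m creep '[[2,0,-8,0,0,0,0],[0,0,-6,0,0,0,0],[0,0,-6,0,0,0,0],[0,0,-6,0,0,0,0],[0,0,-6,0,0,0,0]]'
python3 -m creep '[[0,0,-6,0,0,0,0],[0,0,-6,0,0,0,0],[0,0,-5,0,0,0,0],[0,0,0,0,0,0,0],[0,0,0,0,0,0,0]]'
python3 - <<'E'
from h import *
to([.4743,-.047,.270])
for n in ("side","wrist"):
    d=get_image(n); im=d["img"][:,:,::-1]; np.savez(f"c10_{n}.npz",**d)
    if n=="side": cv2.imwrite("pics/side10c.png",cv2.resize(im[150:250,190:310],None,fx=6,fy=6,interpolation=cv2.INTER_CUBIC))
    else: cv2.imwrite("pics/wrist10.png",im)
E
```

```text
time: 9.95
position: [0.4979, -0.0255, 0.2689]
tool_rot: [1.791, 0.692, -1.791]
ft_force: [-0.2, -0.4, -0.2]
grip_width: 0.002
time: 10.45
position: [0.5099, -0.0144, 0.2686]
tool_rot: [1.791, 0.693, -1.791]
ft_force: [-0.1, 1.0, -0.8]
grip_width: 0.007
pos [ 0.5099 -0.0144  0.2686] tool delta mm [-1.4  0.2 48.3] F [-0.1  1.  -0.8] y-head -47.71 x [-4.e-04 -0.e+00 -1.e+00]
```

View pics/side10c.png

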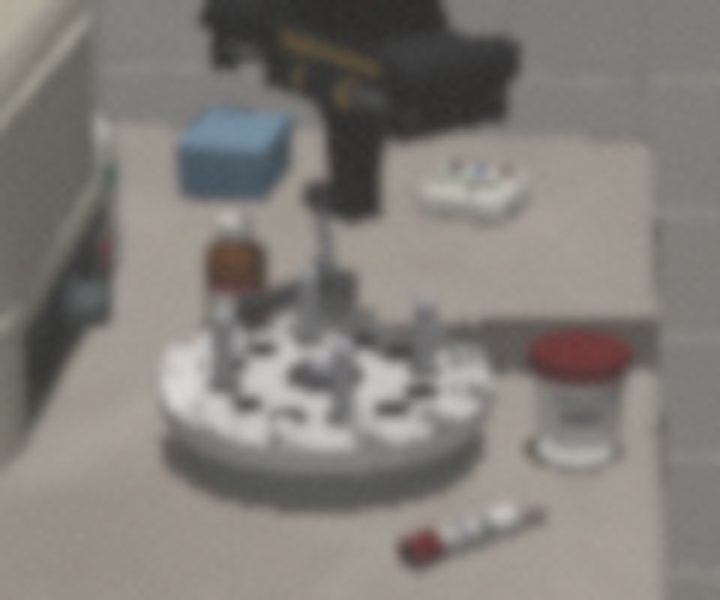

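View pics/wrist10.png

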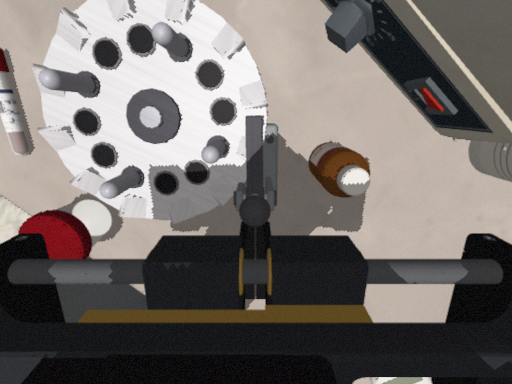

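```bash
python3 -m creep '[[0,0,10,0,0,0,0],[-20,0,10,0,0,0,0],[-40,0,0,0,0,0,0],[-40,0,-20,0,0,0,0],[-36,0,-40,0,0,0,0]]'
python3 -m creep '[[0,0,-20,0,0,0,0],[0,0,0,0,0,0,0],[0,0,0,0,0,0,0],[0,0,0,0,0,0,0]]'
python3 - <<'E'
from h import *
to([.55,.02,.405])
for n in ("side","wrist"):
    d=get_image(n); im=d["img"][:,:,::-1]; np.savez(f"c11_{n}.npz",**d)
    if n=="side": cv2.imwrite("pics/side11c.png",cv2.resize(im[150:250,190:310],None,fx=6,fy=6,interpolation=cv2.INTER_CUBIC))
    else: cv2.imwrite("pics/wrist11c.png",cv2.resize(im[80:240,120:330],None,fx=3.5,fy=3.5,interpolation=cv2.INTER_CUBIC))
E
```

```text
time: 11.05
position: [0.5365, 0.0081, 0.4044]
tool_rot: [1.793, 0.684, -1.794]
ft_force: [1.6, 0.2, 0.2]
grip_width: 0.006
time: 11.45
position: [0.5513, 0.0227, 0.4012]
tool_rot: [1.79, 0.691, -1.794]
ft_force: [-0.7, -0.4, -0.0]
grip_width: 0.005
pos [0.5513 0.0227 0.4012] tool delta mm [-3.8  1.1  2.8] F [-0.7 -0.4 -0. ] y-head -47.81 x [-0.0022 -0.0011 -1.    ]
```

View pics/side11c.png

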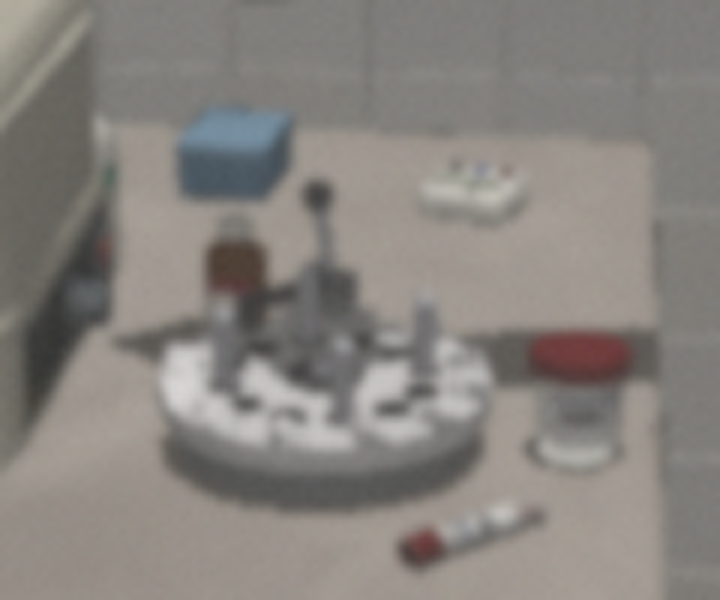

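View pics/wrist11c.png

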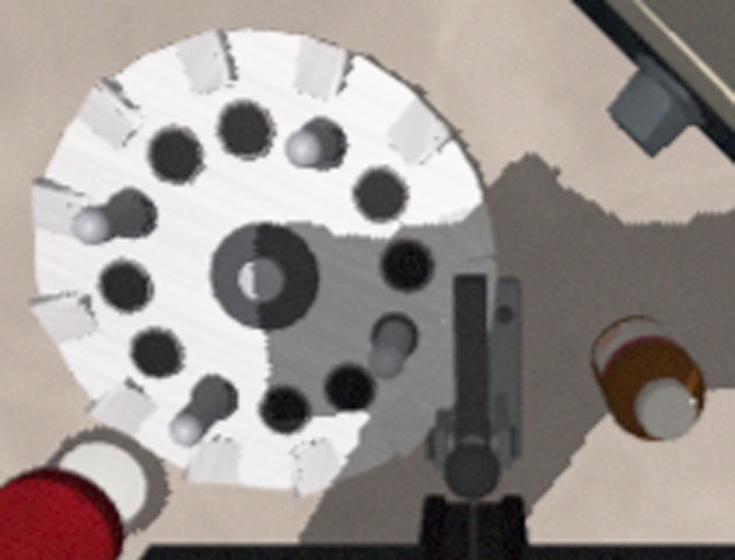

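Run:
```python
from wf import *
w=dict(np.load("c11_wrist.npz")); g=lambda x,y:(120+x/3.5-.36,80+y/3.5-.36)
wheelfit(w,[(0,.079,g(304,147)),(3,.079,g(388,357)),(2,.079,g(188,428)),(1,.079,g(93,226))])
wheelfit(w,[(0,.036,g(321,144)),(3,.036,g(395,337)),(2,.036,g(212,399)),(1,.036,g(131,213))])
a=np.load("c1_side.npz")["img"];b=np.load("c11_side.npz")["img"]
for n,(r,c) in {"knob":((176,188),(238,248)),"cup":((203,230),(276,298)),"base":((215,236),(215,275)),"bottle":((184,200),(222,236))}.items():
    A=a[r[0]:r[1],c[0]:c[1]].mean(2).astype(np.float32);B=b[r[0]:r[1],c[0]:c[1]].mean(2).astype(np.float32)
    print(n,cv2.phaseCorrelate(cv2.resize(A,None,fx=4,fy=4),cv2.resize(B,None,fx=4,fy=4)),abs(A-B).mean())
```

```text
[ 0.5169  0.0917 -0.4441] [ 0.3 -1.2  1.   1.  -0.1  1.1 -1.1 -0.5]
[ 0.5139  0.0921 -0.4572] [ 0.1  0.1 -0.2  0.   0.3 -0.2 -0.1  0.1]
knob ((-0.023397218649847673, 0.04558884015396458), 0.9439232595264911) 0.93055564
cup ((-0.13621498884120342, -0.0008711119642512699), 0.555409772700243) 1.1369246
base ((0.008678360891224202, -0.0401111398134546), 0.5290038831145675) 3.9484131
bottle ((-0.018419409288839006, 0.04034811850028319), 0.8614051164438327) 2.9434526
```

The knob is back where it started to within 0.02 px, the wheel is at about -0.45, and the surroundings have not shifted. I'm handing the job in.

```bash
python3 -c "
from bench import ctrl,monitor
print(monitor.get_state()['qd'].round(3)); print(ctrl.close_job())"
```

```text
[-0.003  0.001 -0.002 -0.009  0.002 -0.002 -0.002]
the job is handed in; nothing more can be done
None
```

The carousel is one notch back with the pawl down and locked. I handed the job in at about 11.6 s of the 58 s, and the interface reports no verdict.

With the fingers shut, I threw the pawl up by its knob. I then pushed post_1 clockwise in two short moves and tipped the pawl back down from the other side. After that the arm went clear, with the fingertips about 220 mm above the bench.

**Last checks**
- **Wheel:** it measured -0.44 to -0.46 rad, where about -0.46 is best. It read about +0.04 at the start.
- **Pawl:** in the side view the knob is back at its starting image position to within 0.02 px, so the nose is fully in the notch. It had stayed up by itself while the wheel was pushed.
- **Carousel and bystanders:** I compared the carousel's base, the cup and the bottle with the starting picture and found no shift. The tube and slide box look unmoved, and the tape roll was not checked at the end.
- **Force:** the highest reading at the end of a move was about 4 N, during the wheel push.

The position fits from the top and wrist cameras differed by about 5 mm at the carousel, so I used the wrist camera's close-up views for the wheel angle. None of the final checks failed.

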